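Dock the ballasted column heavy end down

ROBOT

A 6-joint arm with a two-finger parallel gripper is mounted at the origin on a cart in front of the work surface, level with it; the furniture and walls round the work are solid. World frame = base frame: x ahead of the robot, y to its left, z up, the work surface at z = 0. Lengths are in m, angles in rad, forces in N, time in s.
With the tool pointing down it reaches from about 0.325 to 0.9 m from the base axis. Payload 6.1 kg.
Tool frame: the origin (TCP) lies midway between the tips of the shut fingers; the grasp point (between the pads) lies 19 mm behind it (ctrl.grasp_offset is the z of the grasp point in the tool frame, in m); z points along the fingers, y is the line along which they close (so a half turn about z gives the same grasp; the last joint's range is limited). The gripper opens to 85 mm and grips with 20 to 120 N. Pads are 22 mm wide; open, the fingers measure 114 mm over their backs; the gripper's body (76 mm by 85 mm) begins 54 mm behind the grasp point. The pads swing forward as they close: fully open they stand 13 mm farther back than shut.
Start: joints at [-0.126, 0.22, 1.526, -0, 1.395, -0.126], TCP at [0.625, -0, 0.205] pointing down, gripper open.
Joint ranges: [-2.98, 2.98], [-0.91, 2.08], [0.09, 2.57], [-1.24, 4.39], [0.2, 2.65], [-2.68, 2.68]. Speed limits (rad/s): [2.57, 2.57, 3.01, 3.14, 3.14, 3.14].

INTERFACE

Orientations are given as a rotation vector (axis times angle).
In Python, from workcell import ctrl gives the robot as it stands.
- The arm moves only by the tool play_rows, never from a script. Its argument "targets" is a list of rows, each a list of 4 numbers: the shift along the world's x, y, z in cm, then the turn about the world's z in degrees. A call has 1 to 20 rows; each row shifts and turns the commanded pose from where the row before left it; what a row does not reach is not made up. A row lasts 1/12 s, in which the tool goes at most 41.7 mm and 7.16 degrees, less where a joint would pass 70% of its speed; a pose out of reach is approached as far as the arm can. A call with a gripper value outside its range is refused whole. "hand" is the opening, from 0 (shut) to 1 (fully open), set as the call begins (left out, the last holds). The fingers move at their own pace and stop on an object; "grip_force" is the grip in N (left out, the last holds). Time passes only in rows, so rows that do not move let the fingers close. It gives the time, the measured TCP pose, the force, the opening and the grip force at its end, in the units of the state.
- ctrl.state(): the state, without advancing time (a new reading comes with each control period).
- ctrl.read_camera(name): name is "scene" or "top" or "wrist"; returns a dict with "image" (420x560x3 uint8, red, green, blue), "intrinsics" (3x3 intrinsics, pixels), "T" (4x4, takes a point from camera to world coordinates). Camera axes: x right, y up, looking along -z (the intrinsics and any distortion apply to the point x, -y, -z); pixel columns grow to the right and rows downward; lengths in m; the calibration is good to about 2 mm. A picture is of the moment at which its call begins. There is no depth.
- ctrl.sign_off(): hands the job in; it is judged then, once.
Trained networks look in the newest picture that a camera, given by its name, has taken for a name from the list of things; names that differ only in an ending like _2 or _b are one class to them, and where a whole thing is asked for, a point or a joint stands for the part that bears it (a point fixed in the world has none). Each returns a list of dicts, best first, with "conf" (0 to 1); they miss things now and then, are a little off and sometimes report something else, mostly with a low value. They report only what shows in the picture. A call takes as long as a camera call.
- ctrl.regions_of(query, camera): "region" (420x560 bool, what is visible of it).
- ctrl.mark_of(query, camera): "centre" ([x, y, z] in m, in world coordinates, good to about 4 mm: a listed point, or the origin of a listed thing).
The state is a dict: "time": time; "q": joint angles; "joint_vel": joint speeds; "effort": joint torques, N m; "ee_pos": TCP position; "ee_rot": TCP orientation; "wrist_force": force on the tool from outside, world axes, zero at the start; "wrist_torque": the same for the moment, N m; "width": finger opening in m; "grip_force": force on a finger pad.
Only numpy, scipy, OpenCV 4.12 (cv2) and the standard library are available. Lean on these libraries where they do the work, as an engineer would, in place of code of your own. Each camera call takes 0.05 s, during which the arm holds its last target. There are 200 camera calls.

TASK

Lift the column that lies on the blue mat to feel which of its two like ends is the heavy one, and stand it on its heavy end on the bench in front of the dock, on or near the yellow mark, and let go of it there. Then slide it along the bench into the dock, under the bridge, until it is fully home against the back, without lifting it in. Leave the other column lying on its grey mat, and do not disturb the bottles and the dish.

Things in the scene. Friction and masses are not known exactly. Their poses are not given: they have to be found in the camera images.
- column_a: a loose square column, 54 x 54 x 150 mm, 0.4 to 0.62 kg: aluminium tube 50 mm square, blue band round its middle, a black cap 54 mm square and 12 mm thick on either end. Steel is sealed inside one end, so the centre of mass lies 37 mm off the middle; the ends look alike, and which is heavy is not told and must be felt. Origin: its middle, at the start 30 mm above the bench; x along its length.
- column_b: a second column that looks the same as column_a, same sizes and axes; its steel need not be at the same end of x. At the start either of the two may be the one on the blue mat; the other lies on the grey mat. Both lie roughly along world y (within 0.75 rad). Held level at its middle, a column pulls down towards its heavy end with 0.14 to 0.23 N m.
- work_mat: the blue mat, fixed, 160 x 200 x 3 mm; the column to be docked lies on it, its middle within 30 mm of the mat's. Origin: centre of its underside, on the bench.
- spare_mat: the grey mat, fixed, 160 x 200 x 3 mm, back left; the spare column lies on it and stays there. Origin: centre of its underside.
- dock: the grey dock, fixed, left or right of the blue mat, open to the right. Origin: on the bench, in the middle of the yellow mark (flat painted square, 70 mm) before the dock; x points from the mark into the dock, z up. No floor: the column slides in on the bench. Two upright cheeks 100 mm high, inner faces at y = -33 and +33 mm, x = 90 to 141 mm; flares in front open to y = -42 and +42 mm at x = 75 mm. Feet reach y = +-56 mm.
- dock_home (a point): where the column's middle is when it stands in the dock, 3 mm short of the back: 105 mm from the dock's origin along x, 75 mm above the bench; axes as the dock's. The column's front face then stands 12 mm out of the cheeks. The back wall's face is at x = 135 mm of the dock, 172 mm high.
- dock_bridge (a point): the middle of the bridge, a bar across the top of the dock: 26 mm along the dock's x (x = 115 to 141 mm), 78 mm wide, underside 160 mm and top 172 mm above the bench.
- wash_bottle: a white wash bottle with a yellow cap and spout, 76 mm across, 168 mm to the shoulder and 256 mm to the spout, standing loose between the mat and the dock, farther back. Origin: centre of its underside. Bystander.
- dropper: a small brown dropper bottle, 33 mm across, 102 mm high, standing loose beside the yellow mark, about 120 mm behind it (dock's -y). Origin: centre of its underside. Bystander.
- dish: a covered clear petri dish, 90 mm across, 15 mm high, loose, lying near the back of the bench. Origin: centre of its underside. Bystander.

How it is judged:
On the way, in this order (a step that is already met when the one before it is completed fails the run):
1. the column from the blue mat stands by itself on its heavy end on the bench in front of the dock, let go ((((height (world z) of column_a_ballast below 0.045 m and (angle between column_a's own x axis and vertical above 3.04 rad or angle between column_a's own x axis and vertical below 0.1 rad)) and height (world z) of column_a between 0.07 and 0.079 m and contact force between the fingers and column_a below 0.1 N and linear speed of column_a below 0.02 m/s and x of column_a in the frame of dock below 0.045 m and horizontal distance between column_a and dock below 0.12 m) or ((height (world z) of column_b_ballast below 0.045 m and (angle between column_b's own x axis and vertical above 3.04 rad or angle between column_b's own x axis and vertical below 0.1 rad)) and height (world z) of column_b between 0.07 and 0.079 m and contact force between the fingers and column_b below 0.1 N and linear speed of column_b below 0.02 m/s and x of column_b in the frame of dock below 0.045 m and horizontal distance between column_b and dock below 0.12 m))), for 0.2 s.
2. the column is fully home in the dock ((((height (world z) of column_a_ballast below 0.045 m and (angle between column_a's own x axis and vertical above 3.04 rad or angle between column_a's own x axis and vertical below 0.1 rad)) and x of column_a in the frame of dock above 0.1 m and y of column_a in the frame of dock between -0.01 and 0.01 m and height (world z) of column_a between 0.07 and 0.079 m and linear speed of column_a below 0.02 m/s) or ((height (world z) of column_b_ballast below 0.045 m and (angle between column_b's own x axis and vertical above 3.04 rad or angle between column_b's own x axis and vertical below 0.1 rad)) and x of column_b in the frame of dock above 0.1 m and y of column_b in the frame of dock between -0.01 and 0.01 m and height (world z) of column_b between 0.07 and 0.079 m and linear speed of column_b below 0.02 m/s))), for 0.2 s.
At the end, for the whole second after the job is handed in: The blue-mat column stands in the dock on its heavy end, at rest on the bench, upright within 0.1 rad, its middle at least 100 mm from the mark along the dock's x and within 10 mm of the centre line; the other column lies on the grey mat, moved less than 20 mm (((((height (world z) of column_a_ballast below 0.045 m and (angle between column_a's own x axis and vertical above 3.04 rad or angle between column_a's own x axis and vertical below 0.1 rad)) and x of column_a in the frame of dock above 0.1 m and y of column_a in the frame of dock between -0.01 and 0.01 m and height (world z) of column_a between 0.07 and 0.079 m and linear speed of column_a below 0.02 m/s) and (horizontal distance between column_b and spare_mat below 0.06 m and distance of column_b from where it was at the start of the episode below 0.02 m and angle between column_b's own x axis and vertical between 1.5 and 1.64 rad)) or (((height (world z) of column_b_ballast below 0.045 m and (angle between column_b's own x axis and vertical above 3.04 rad or angle between column_b's own x axis and vertical below 0.1 rad)) and x of column_b in the frame of dock above 0.1 m and y of column_b in the frame of dock between -0.01 and 0.01 m and height (world z) of column_b between 0.07 and 0.079 m and linear speed of column_b below 0.02 m/s) and (horizontal distance between column_a and spare_mat below 0.06 m and distance of column_a from where it was at the start of the episode below 0.02 m and angle between column_a's own x axis and vertical between 1.5 and 1.64 rad)))); the robot touches nothing.
It fails at once if a column is lifted into the dock instead of sliding in on the bench (its middle 88 to 170 mm high between the cheeks) ((x of column_a in the frame of dock between 0.05 and 0.16 m and y of column_a in the frame of dock between -0.03 and 0.03 m and height (world z) of column_a between 0.088 and 0.17 m) or (x of column_b in the frame of dock between 0.05 and 0.16 m and y of column_b in the frame of dock between -0.03 and 0.03 m and height (world z) of column_b between 0.088 and 0.17 m)).
It fails at once if the wash bottle is disturbed (moved more than 30 mm or tipped) (distance of wash_bottle from where it was at the start of the episode above 0.03 m or angle between wash_bottle's own z axis and vertical above 0.4 rad).
It fails at once if the dropper bottle is disturbed (moved more than 30 mm or tipped) (distance of dropper from where it was at the start of the episode above 0.03 m or angle between dropper's own z axis and vertical above 0.4 rad).
It fails at once if the petri dish is disturbed (moved more than 30 mm or tipped) (distance of dish from where it was at the start of the episode above 0.03 m or angle between dish's own z axis and vertical above 0.4 rad).
It also fails if it takes over 72 s, if anything falls off the work surface, if the arm or the gripper's body presses on something with over 40 N, if the wrist force passes 120 N, or if a joint passes its speed limit or range.

## Working session

There is one attempt and no reset: what is moved stays moved. The work goes in short steps, Python scripts to look and compute and a tool call to move; the robot and the scene stay as the last step left them, time stands still between calls to the robot, and variables do not carry over. Pictures are saved under pics/ and viewed, at most 10 in all, crops included, and the job is handed in when it is done.

Besides the shell and the picture viewer there is one more tool, called after "Call:" as name([rows], argument=value, ...), one row to a line, values as JSON. play_rows: Moves the arm, as the interface text tells. Its arguments: {"type":"object","properties":{"targets":{"type":"array"},"hand":{"type":"number"},"grip_force":{"type":"number"}},"required":["targets"]}

```bash
mkdir -p pics
cat > h.py <<'E'
from workcell import ctrl
import numpy as np, cv2
from scipy.spatial.transform import Rotation as R
def ray(cam,u,v):
    K=cam["intrinsics"];T=np.array(cam["T"]);d=np.array([(u-K[0][2])/K[0][0],-(v-K[1][2])/K[1][1],-1.])
    return T[:3,3],T[:3,:3]@d
def onz(cam,u,v,z):
    o,d=ray(cam,u,v);return o+d*(z-o[2])/d[2]
def tri(c1,p1,c2,p2):
    A=[];b=[]
    for c,p in((c1,p1),(c2,p2)):
        o,d=ray(c,*p);d=d/np.linalg.norm(d);M=np.eye(3)-np.outer(d,d);A.append(M);b.append(M@o)
    return np.linalg.lstsq(np.vstack(A),np.hstack(b),rcond=None)[0]
def pix(cam,P):
    T=np.array(cam["T"]);K=np.array(cam["intrinsics"]);q=T[:3,:3].T@(np.array(P)-T[:3,3]);q=K@[q[0]/-q[2],-q[1]/-q[2],1];return q[:2]
def save(cam,n): cv2.imwrite(f"pics/{n}.png",cam["image"][...,::-1])
E
python3 - <<'E'
from h import *
np.set_printoptions(precision=4,suppress=True)
s=ctrl.state();print({k:np.round(v,3) for k,v in s.items()},ctrl.grasp_offset)
ims=[]
for n in("top","scene"):
    c=ctrl.read_camera(n);ims.append(c["image"])
    print(n,np.array(c["T"])[:3])
    for q in("column_a","work_mat","spare_mat","dock","dock_home","dock_bridge","wash_bottle","dropper","dish"):
        print(q,[(np.round(m["centre"],3).tolist(),round(float(m["conf"]),2)) for m in ctrl.mark_of(q,n)[:3]])
    for m in ctrl.regions_of("column_a",n)[:3]:
        r=cv2.minAreaRect(np.argwhere(m["region"])[:,::-1].astype(np.float32));print("rect",np.round(cv2.boxPoints(r),1).tolist(),m["conf"])
    save(c,n)
E
```

```text
{'time': np.float64(0.0), 'q': array([-0.126,  0.221,  1.528, -0.   ,  1.395, -0.126]), 'joint_vel': array([-0.002, -0.001,  0.   , -0.001, -0.   , -0.002]), 'effort': array([ -0.001, -49.691, -38.939,  -0.   ,   0.011,   0.   ]), 'ee_pos': array([0.624, 0.   , 0.204]), 'ee_rot': array([-2.22 , -2.22 ,  0.002]), 'wrist_force': array([ 1.303,  0.482, -0.995]), 'wrist_torque': array([-0.013, -0.008, -0.043]), 'grip_force': np.float64(0.0), 'width': np.float64(0.085)} -0.0187
top [[ 0.0897  0.972  -0.2171  0.2867]
 [-0.996   0.0873 -0.0208  0.1208]
 [-0.0013  0.2181  0.9759  1.4012]]
column_a [([0.506, 0.257, 0.03], 0.9), ([0.644, 0.435, 0.028], 0.81)]
work_mat []
spare_mat [([0.667, 0.451, -0.001], 0.81)]
dock []
dock_home []
dock_bridge []
wash_bottle []
dropper [([0.566, -0.169, 0.002], 0.49)]
dish []
rect [[201.60000610351562, 240.0], [206.60000610351562, 218.1999969482422], [264.29998779296875, 231.5], [259.20001220703125, 253.3000030517578]] 0.92
rect [[140.3000030517578, 181.0], [147.8000030517578, 159.5], [204.89999389648438, 179.5], [197.39999389648438, 201.0]] 0.71
scene [[ 0.5462  0.6121 -0.5718 -0.2566]
 [-0.8375  0.3858 -0.3869 -0.4121]
 [-0.0162  0.6903  0.7234  1.154 ]]
column_a [([0.513, 0.26, 0.033], 0.92), ([0.65, 0.436, 0.031], 0.81)]
work_mat [([0.499, 0.246, 0.001], 0.73), ([0.489, 0.008, 0.171], 0.55)]
spare_mat [([0.671, 0.448, -0.001], 0.98)]
dock [([0.453, -0.11, 0.002], 0.96)]
dock_home [([0.484, -0.014, 0.072], 0.69)]
dock_bridge [([0.49, 0.007, 0.168], 0.57)]
wash_bottle [([0.621, 0.108, -0.002], 0.91)]
dropper [([0.567, -0.171, 0.001], 0.49)]
dish [([0.606, -0.014, 0.004], 0.97)]
rect [[214.8000030517578, 213.10000610351562], [227.3000030517578, 195.0], [269.0, 223.8000030517578], [256.5, 241.8000030517578]] 0.92
rect [[199.3000030517578, 166.6999969482422], [212.8000030517578, 149.6999969482422], [247.5, 177.10000610351562], [234.0, 194.10000610351562]] 0.66
```

View pics/top.png

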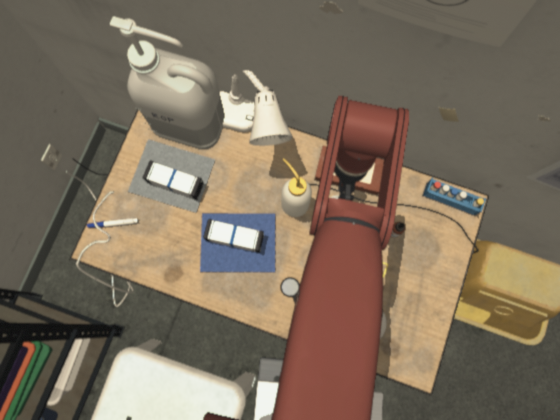

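View pics/scene.png

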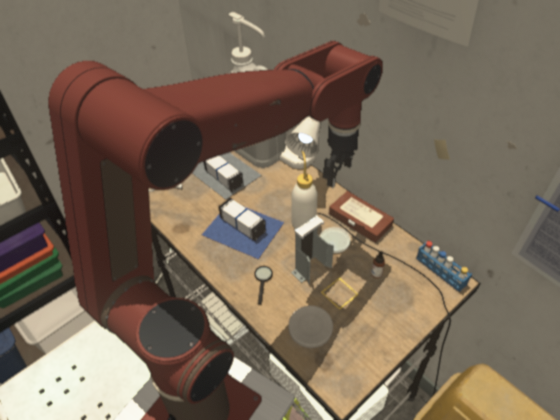

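Call:
play_rows([
  [0, 0, 4],
  [0, 0, 4],
  [-1, 0, 4],
  [-2, 3, 0],
  [-2, 3, 0],
  [-2, 3, 0],
  [-2, 3, 0],
  [-1, 3, 0],
  [-1, 3, 0],
  [0, 3, 0],
  [0, 2, 0],
  [0, 0, 0],
  [0, 0, 0],
], hand=1)

```text
schema error: expected 4 numbers
```

Call:
play_rows([
  [0, 0, 4, 0],
  [0, 0, 4, 0],
  [-1, 0, 4, 0],
  [-2, 3, 0, 0],
  [-2, 3, 0, 0],
  [-2, 3, 0, 0],
  [-2, 3, 0, 0],
  [-1, 3, 0, 0],
  [-1, 3, 0, 0],
  [0, 3, 0, 0],
  [0, 2, 0, 0],
  [0, 0, 0, 0],
  [0, 0, 0, 0],
], hand=1)

```text
time: 2.18
ee_pos: [0.5147, 0.2308, 0.3248]
ee_rot: [2.219, 2.224, -0.001]
wrist_force: [0.4, -0.8, 0.1]
width: 0.0853
grip_force: 0.0
```

```bash
cat > look.py <<'E'
from h import *
np.set_printoptions(precision=4,suppress=True)
import sys
def look(names,qs):
    out={}
    for n in names:
        c=ctrl.read_camera(n);out[n]=c
        for q in qs: print(n,q,[(np.round(m["centre"],4).tolist(),round(float(m["conf"]),2)) for m in ctrl.mark_of(q,n)[:3]])
    return out
def colrect(c,n,z=0.057):
    for m in ctrl.regions_of("column_a",n)[:2]:
        r=cv2.minAreaRect(np.argwhere(m["region"])[:,::-1].astype(np.float32));b=cv2.boxPoints(r)
        W=np.array([onz(c,*p,z)[:2] for p in b]);e=W[1]-W[0];f=W[2]-W[1];L=e if np.hypot(*e)>np.hypot(*f) else f
        print(n,"rect",W.mean(0),np.hypot(*e),np.hypot(*f),"axis deg",np.degrees(np.arctan2(L[1],L[0]))%180,m["conf"])
E
python3 - <<'E'
from look import *
print(ctrl.state()["ee_pos"],ctrl.state()["time"])
o=look(["top","scene","wrist"],["column_a","work_mat","dock","dock_home","dock_bridge","wash_bottle","dropper"])
for n in o: colrect(o[n],n); save(o[n],n+"2")
print(o["wrist"]["T"])
cv2.imwrite("pics/m2.png",np.hstack([cv2.resize(o["top"]["image"][150:360,180:460],None,fx=1.4,fy=1.4),cv2.resize(o["wrist"]["image"],(392,294))])[...,::-1])
E
```

```text
[0.5147 0.2308 0.3248] 2.1833
top column_a [([0.6477, 0.4344, 0.0291], 0.55)]
top work_mat [([0.5007, 0.2486, 0.0005], 0.76)]
top dock [([0.4546, -0.1133, -0.0018], 0.67)]
top dock_home [([0.479, -0.0121, 0.0738], 0.95), ([0.4896, 0.0125, 0.1709], 0.36)]
top dock_bridge [([0.4919, 0.015, 0.1682], 0.59)]
top wash_bottle [([0.6243, 0.1067, -0.0021], 0.9)]
top dropper [([0.5661, -0.1682, 0.001], 0.75)]
scene column_a [([0.5091, 0.2582, 0.0307], 0.89), ([0.6497, 0.4346, 0.0303], 0.6)]
scene work_mat [([0.4997, 0.2476, 0.0016], 0.74)]
scene dock [([0.4533, -0.113, -0.0007], 0.64)]
scene dock_home [([0.4862, -0.0128, 0.0748], 0.78), ([0.5029, 0.2484, 0.0012], 0.27)]
scene dock_bridge [([0.4895, 0.0097, 0.1681], 0.55)]
scene wash_bottle [([0.6201, 0.1092, -0.0006], 0.61), ([0.5632, -0.1714, -0.001], 0.3)]
scene dropper [([0.5641, -0.1708, -0.002], 0.83), ([0.4987, 0.2474, 0.0014], 0.37)]
wrist column_a [([0.5102, 0.2559, 0.0266], 0.87), ([0.6497, 0.4341, 0.0279], 0.66)]
wrist work_mat [([0.5, 0.2448, -0.0023], 0.93), ([0.5114, 0.2565, 0.0265], 0.39)]
wrist dock [([0.4533, -0.1104, 0.0003], 
[... 277 characters left out ...]
7397810188148 0.15449898500686088 axis deg 81.78737824140251 0.81
top rect [0.6369 0.431 ] 0.060402329655614526 0.16141914619132713 axis deg 72.85968210064537 0.69
scene rect [0.6271 0.4183] 0.08969665274088183 0.19583909872974967 axis deg 74.16817017960916 0.74
scene rect [0.4939 0.2443] 0.09178380257664784 0.18665679323863432 axis deg 81.499878872979 0.66
wrist rect [0.5121 0.2569] 0.14962668275675622 0.05323721529434512 axis deg 82.30020842821611 0.95
wrist rect [ 0.4843 -0.0305] 0.17704141067471535 0.10604225842505148 axis deg 81.49392218807645 0.69
[[ 1.      0.0008 -0.0005  0.5151]
 [-0.0006  0.9531  0.3027  0.307 ]
 [ 0.0007 -0.3027  0.9531  0.4946]
 [ 0.      0.      0.      1.    ]]
```

View pics/m2.png

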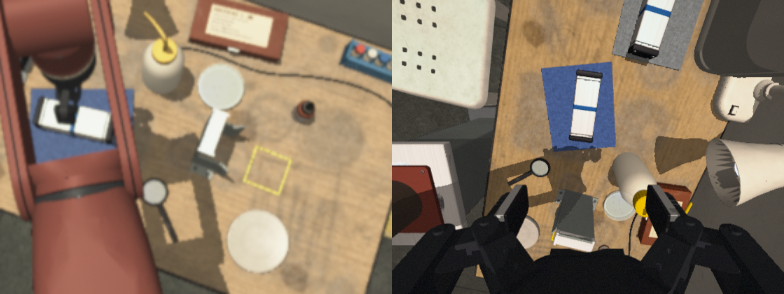

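Call:
play_rows([
  [-0.2, 1.3, -3, -4],
  [-0.2, 1.3, -3, -4],
  [0, 0, -4, 0],
  [0, 0, -4, 0],
  [0, 0, -4, 0],
  [0, 0, -4, 0],
  [0, 0, -4, 0],
  [0, 0, -3, 0],
  [0, 0, -2.2, 0],
  [0, 0, 0, 0],
  [0, 0, 0, 0],
], hand=1)

```text
time: 4.45
ee_pos: [0.5099, 0.2556, 0.0119]
ee_rot: [-2.37, -2.06, 0.005]
wrist_force: [0.2, 0.6, 0.6]
width: 0.0852
grip_force: 0.0
```

Call:
play_rows([
  [0, 0, 0, 0],
  [0, 0, 0, 0],
  [0, 0, 0, 0],
  [0, 0, 0, 0],
  [0, 0, 0, 0],
  [0, 0, 0, 0],
  [0, 0, 0, 0],
  [0, 0, 0, 0],
], hand=0, grip_force=80)

```text
time: 5.12
ee_pos: [0.5129, 0.2568, 0.0158]
ee_rot: [2.37, 2.06, 0.006]
wrist_force: [-0.6, 0.5, 6.8]
width: 0.0475
grip_force: 83.5
```

```bash
python3 -c "
from h import *
s=ctrl.state();print({k:np.round(s[k],3) for k in ('time','ee_pos','wrist_force','wrist_torque','width','grip_force')})"
```

```text
{'time': np.float64(5.117), 'ee_pos': array([0.513, 0.257, 0.016]), 'wrist_force': array([-0.636,  0.519,  6.787]), 'wrist_torque': array([ 0.005,  0.4  , -0.001]), 'width': np.float64(0.047), 'grip_force': np.float64(83.478)}
```

Call:
play_rows([
  [0, 0, 1, 0],
  [0, 0, 1, 0],
  [0, 0, 1, 0],
  [0, 0, 0, 0],
  [0, 0, 0, 0],
  [0, 0, 0, 0],
])

```text
time: 5.62
ee_pos: [0.5108, 0.2559, 0.0428]
ee_rot: [-2.371, -2.061, 0.0]
wrist_force: [-0.5, 0.2, -5.9]
width: 0.0479
grip_force: 83.6
```

```bash
python3 -c "
from look import *
s=ctrl.state();print({k:np.round(s[k],3) for k in ('time','ee_pos','wrist_force','wrist_torque','width','grip_force')})
o=look(['wrist'],['column_a']);colrect(o['wrist'],'wrist',0.087);save(o['wrist'],'lift')"
```

```text
{'time': np.float64(5.617), 'ee_pos': array([0.511, 0.256, 0.043]), 'wrist_force': array([-0.549,  0.162, -5.852]), 'wrist_torque': array([0.195, 0.003, 0.04 ]), 'width': np.float64(0.048), 'grip_force': np.float64(83.626)}
wrist column_a [([0.5097, 0.2544, 0.0529], 0.81)]
wrist rect [0.6015 0.3553] 0.058608027224104714 0.015702340523690878 axis deg 171.97189777829735 0.86
wrist rect [0.5138 0.2704] 0.05195354278599257 0.12366397560982861 axis deg 85.81581419427965 0.68
```

View pics/lift.png

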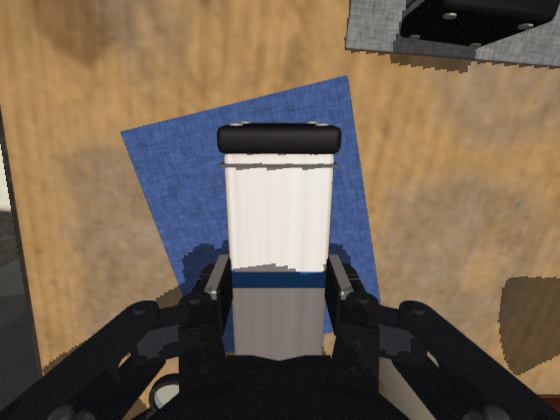

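Call:
play_rows([
  [0, 0, -1, 0],
  [0, 0, -1, 0],
  [0, 0, -0.7, 0],
  [0, 0, -0.3, 0],
  [0, 0, 0, 0],
])

```text
time: 6.18
ee_pos: [0.5103, 0.2556, 0.0157]
ee_rot: [-2.37, -2.061, 0.005]
wrist_force: [-15.3, -6.9, 29.2]
width: 0.0477
grip_force: 87.5
```

Call:
play_rows([
  [0, 0, 0, 0],
  [0, 0, 0, 0],
  [0, 0, 0, 0],
  [0, 0, 0, 0],
  [0.2, 1.4, 0, 0],
  [0.2, 1.5, 0, 0],
  [0.2, 1.4, 0, 0],
  [0, 0, 0, 0],
  [0, 0, 0, 0],
], hand=1)

```text
time: 6.93
ee_pos: [0.517, 0.3006, 0.0128]
ee_rot: [2.369, 2.064, 0.0]
wrist_force: [0.7, 0.1, 0.2]
width: 0.0854
grip_force: 0.0
```

Call:
play_rows([
  [0, 0, 0, 0],
  [0, 0, 0, 0],
  [0, 0, 0, 0],
  [0, 0, 0, 0],
  [0, 0, 0, 0],
  [0, 0, 0, 0],
  [0, 0, 0, 0],
  [0, 0, 0, 0],
], hand=0, grip_force=20)

```text
time: 7.6
ee_pos: [0.5169, 0.2987, 0.0129]
ee_rot: [2.371, 2.061, -0.001]
wrist_force: [-1.6, -1.0, 1.2]
width: 0.0495
grip_force: 21.7
```

Call:
play_rows([
  [0, 0, 1, 0],
  [0, 0, 1, 0],
  [0, 0, 1, 0],
  [0, 0, 1, 0],
  [0, 0, 1, 0],
  [0, 0, 1, 0],
  [0, 0, 0, 0],
  [0, 0, 0, 0],
])

```text
time: 8.27
ee_pos: [0.5188, 0.3009, 0.0757]
ee_rot: [2.371, 2.061, 0.009]
wrist_force: [-0.9, 5.6, 6.7]
width: 0.0494
grip_force: 22.6
```

```bash
python3 -c "
from look import *
s=ctrl.state();print({k:np.round(s[k],3) for k in ('time','ee_pos','wrist_force','wrist_torque','width','grip_force')})
c=ctrl.read_camera('scene');w=ctrl.read_camera('wrist')
cv2.imwrite('pics/up.png',np.hstack([cv2.resize(c['image'][100:310,140:420],(400,300)),cv2.resize(w['image'],(400,300))])[...,::-1])"
```

```text
{'time': np.float64(8.267), 'ee_pos': array([0.519, 0.301, 0.076]), 'wrist_force': array([-0.942,  5.585,  6.663]), 'wrist_torque': array([ 0.973,  0.286, -0.083]), 'width': np.float64(0.049), 'grip_force': np.float64(22.648)}
```

View pics/up.png

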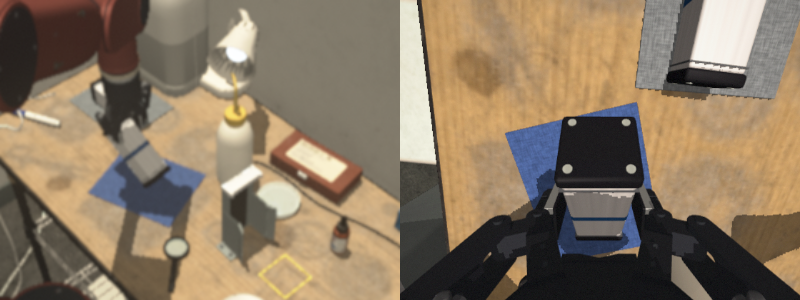

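Call:
play_rows([
  [0, 0, 1, 0],
  [0, 0, 1, 0],
  [0, 0, 0, 0],
])

```text
time: 8.62
ee_pos: [0.5178, 0.2993, 0.0946]
ee_rot: [2.37, 2.061, 0.003]
wrist_force: [1.3, 1.0, -6.5]
width: 0.0493
grip_force: 23.7
```

Call:
play_rows([
  [0, 0, 1, 0],
  [0, 0, 1, 0],
  [0, 0, 0, 0],
])

```text
time: 8.87
ee_pos: [0.5183, 0.2993, 0.1154]
ee_rot: [2.37, 2.06, 0.004]
wrist_force: [2.0, 1.0, -4.8]
width: 0.0491
grip_force: 24.3
```

Call:
play_rows([
  [0, 0, 1, 0],
  [0, 0, 1, 0],
  [0, 0, 1, 0],
  [0, 0, 0, 0],
  [0, 0, 0, 0],
])

```text
time: 9.28
ee_pos: [0.5179, 0.2994, 0.1443]
ee_rot: [2.37, 2.061, 0.004]
wrist_force: [0.4, 0.5, -6.0]
width: 0.0491
grip_force: 23.8
```

```bash
python3 -c "
from look import *
s=ctrl.state();print({k:np.round(s[k],3) for k in ('time','ee_pos','wrist_force','wrist_torque','width','grip_force')})
c=ctrl.read_camera('scene');w=ctrl.read_camera('wrist')
cv2.imwrite('pics/up2.png',np.hstack([cv2.resize(c['image'][100:250,160:360],(400,300)),cv2.resize(w['image'],(400,300))])[...,::-1])"
```

```text
{'time': np.float64(9.283), 'ee_pos': array([0.518, 0.299, 0.144]), 'wrist_force': array([ 0.379,  0.453, -5.964]), 'wrist_torque': array([-0.013, -0.017,  0.009]), 'width': np.float64(0.049), 'grip_force': np.float64(23.848)}
```

View pics/up2.png

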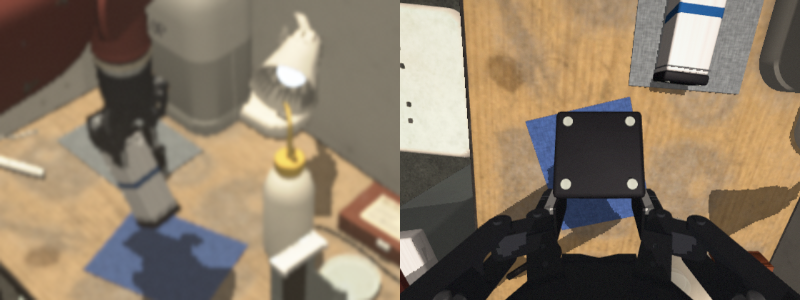

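Call:
play_rows([
  [0, 0, 2, 0],
  [0, 0, 3, 0],
  [0, 0, 3, 0],
  [0, 0, 3, 0],
  [0, 0, 3, 0],
  [-1, -1, 2, 0],
  [-1.5, -2, 0, -2],
  [-2, -3, 0, -2],
  [-1, -3, 0, -2],
  [-0.5, -3, 0, -2.6],
  [-0.5, -3, 0, 0],
], grip_force=40)

```text
time: 10.3
ee_pos: [0.4507, 0.148, 0.3022]
ee_rot: [-2.52, -1.876, 0.001]
wrist_force: [0.4, -0.2, -5.1]
width: 0.0488
grip_force: 48.6
```

Call:
play_rows([
  [0, -3, 0, 0],
  [0, -3, 0, 0],
  [0, -3, 0, 0],
  [0, -3, 0, 0],
  [0, -3, 0, 0],
  [0, -3, 0, 0],
  [0, -3, 0, 0],
  [0, -2.5, 0, 0],
  [0, -2, 0, 0],
  [0, -1, 0, 0],
  [0, 0, 0, 0],
  [0, 0, 0, 0],
  [0, 0, 0, 0],
])

```text
time: 11.38
ee_pos: [0.4519, -0.1149, 0.3026]
ee_rot: [-2.517, -1.878, -0.0]
wrist_force: [-0.7, 0.1, -5.4]
width: 0.0486
grip_force: 48.9
```

```bash
python3 -c "
from look import *
s=ctrl.state();print({k:np.round(s[k],3) for k in ('time','ee_pos','ee_rot','wrist_force','wrist_torque','width','grip_force')})
o=look(['scene','top','wrist'],['column_a','dock','dock_home','dock_bridge','dropper'])
c=o['scene'];w=o['wrist']
cv2.imwrite('pics/tr.png',np.hstack([cv2.resize(c['image'][130:310,240:480],(400,300)),cv2.resize(w['image'],(400,300))])[...,::-1])"
```

```text
{'time': np.float64(11.383), 'ee_pos': array([ 0.452, -0.115,  0.303]), 'ee_rot': array([-2.517, -1.878, -0.   ]), 'wrist_force': array([-0.711,  0.091, -5.443]), 'wrist_torque': array([ 0.17 , -0.021, -0.006]), 'width': np.float64(0.049), 'grip_force': np.float64(48.874)}
scene column_a [([0.4535, -0.1092, 0.2896], 0.68), ([0.6468, 0.4362, 0.0331], 0.64)]
scene dock [([0.4527, -0.1156, 0.0004], 0.97)]
scene dock_home [([0.4829, -0.0113, 0.0752], 0.95)]
scene dock_bridge [([0.4903, 0.0095, 0.1707], 0.74)]
scene dropper [([0.5613, -0.172, -0.001], 0.54)]
top column_a [([0.448, -0.1142, 0.2935], 0.89), ([0.6466, 0.4361, 0.0301], 0.62)]
top dock [([0.455, -0.113, 0.0014], 0.89)]
top dock_home [([0.4809, -0.0118, 0.0734], 0.9)]
top dock_bridge [([0.4885, 0.0119, 0.1665], 0.61)]
top dropper [([0.5676, -0.1677, 0.0003], 0.61)]
wrist column_a [([0.4545, -0.1175, 0.289], 0.78)]
wrist dock []
wrist dock_home []
wrist dock_bridge [([0.4922, 0.0139, 0.1655], 0.77)]
wrist dropper [([0.5633, -0.1699, 0.0], 0.98)]
```

View pics/tr.png

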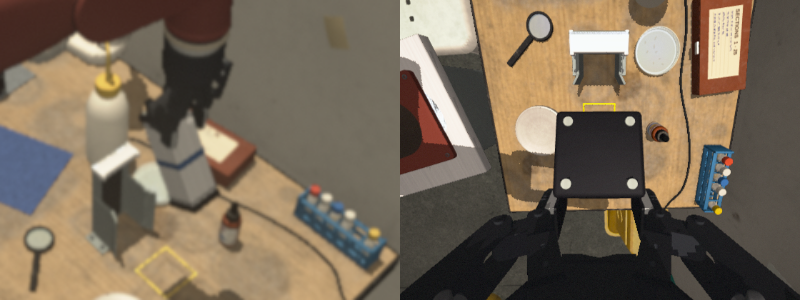

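Call:
play_rows([
  [0, 0, 0, 0],
  [0, 0, 0, 0],
  [0, 0, 0, 0],
  [0, 0, 0, 0],
  [0, 0, 0, 0],
  [0, 0, 0, 0],
], grip_force=20)

```text
time: 12.78
ee_pos: [0.452, -0.116, 0.3029]
ee_rot: [2.519, 1.877, 0.0]
wrist_force: [0.3, -0.3, -5.7]
width: 0.0484
grip_force: 48.7
```

```bash
python3 -c "
from look import *
s=ctrl.state();print({k:np.round(s[k],3) for k in ('time','ee_pos','wrist_force','wrist_torque','width','grip_force')})
o=look(['scene','top','wrist'],['column_a'])
for n,c in o.items():
  for m in ctrl.regions_of('column_a',n)[:1]:
    print(n,np.round(cv2.boxPoints(cv2.minAreaRect(np.argwhere(m['region'])[:,::-1].astype(np.float32))),0).tolist(),'vertical pix',pix(c,[.453,-.115,.22]),pix(c,[.453,-.115,.36]))
"
```

```text
{'time': np.float64(12.783), 'ee_pos': array([ 0.452, -0.116,  0.303]), 'wrist_force': array([ 0.269, -0.258, -5.738]), 'wrist_torque': array([ 0.063, -0.04 ,  0.018]), 'width': np.float64(0.048), 'grip_force': np.float64(48.711)}
scene column_a [([0.4532, -0.1117, 0.2917], 0.71), ([0.6514, 0.4373, 0.032], 0.51), ([0.4844, -0.01, 0.0756], 0.48)]
top column_a [([0.454, -0.1142, 0.2915], 0.82), ([0.6459, 0.4323, 0.0275], 0.6)]
wrist column_a [([0.4514, -0.1156, 0.2893], 0.81), ([0.6013, -0.0136, -0.0029], 0.7)]
scene [[221.0, 181.0], [241.0, 174.0], [245.0, 186.0], [225.0, 193.0]] vertical pix [346.3978 242.8208] [351.2741 202.7008]
top [[141.0, 180.0], [148.0, 160.0], [204.0, 180.0], [197.0, 201.0]] vertical pix [388.2656 260.9727] [402.7494 252.3879]
```

Call:
play_rows([
  [0, 0, -2, 0],
  [0, 0, -3, 0],
  [0, 0, -3, 0],
  [0, 0, -3, 0],
  [0, 0, -3, 0],
  [0, 0, -3, 0],
  [0, 0, -2, 0],
  [0, 0, -1, 0],
  [0, 0, 0, 0],
  [0, 0, 0, 0],
])

```text
time: 14.07
ee_pos: [0.4523, -0.1162, 0.1035]
ee_rot: [2.519, 1.877, 0.0]
wrist_force: [-0.5, -0.6, -6.0]
width: 0.0486
grip_force: 48.7
```

Call:
play_rows([
  [0, 0, -0.4, 0],
  [0, 0, -0.3, 0],
  [0, 0, 0, 0],
])

```text
time: 14.32
ee_pos: [0.4526, -0.1163, 0.0966]
ee_rot: [2.518, 1.877, 0.001]
wrist_force: [-0.9, 0.4, -5.2]
width: 0.0485
grip_force: 48.7
```

```bash
python3 -c "
from look import *
s=ctrl.state();print({k:np.round(s[k],3) for k in ('time','ee_pos','wrist_force','wrist_torque','width','grip_force')})
o=look(['scene','top'],['column_a'])
c=o['scene'];w=ctrl.read_camera('wrist')
cv2.imwrite('pics/dn.png',np.hstack([cv2.resize(c['image'][180:330,270:470],(400,300)),cv2.resize(w['image'],(400,300))])[...,::-1])"
```

```text
{'time': np.float64(14.317), 'ee_pos': array([ 0.453, -0.116,  0.097]), 'wrist_force': array([-0.879,  0.416, -5.225]), 'wrist_torque': array([ 0.11 ,  0.04 , -0.021]), 'width': np.float64(0.049), 'grip_force': np.float64(48.693)}
scene column_a [([0.4534, -0.111, 0.0856], 0.58), ([0.4817, -0.0118, 0.0725], 0.28)]
top column_a [([0.4509, -0.1167, 0.0856], 0.69), ([0.4815, -0.0135, 0.0743], 0.66), ([0.6448, 0.434, 0.0279], 0.55)]
```

View pics/dn.png

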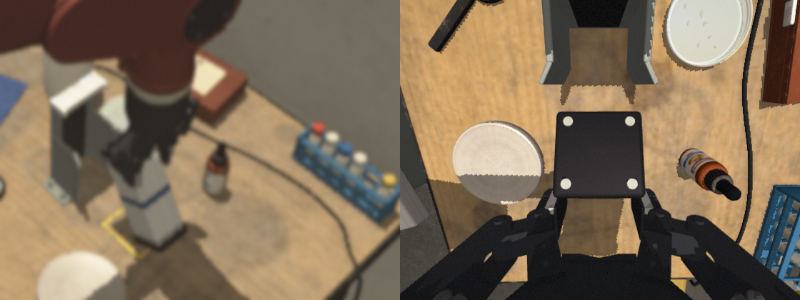

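Call:
play_rows([
  [0, 0, -0.3, 0],
  [0, 0, -0.2, 0],
  [0, 0, 0, 0],
])

```text
time: 14.82
ee_pos: [0.4523, -0.116, 0.0911]
ee_rot: [2.519, 1.877, 0.001]
wrist_force: [0.4, 0.6, -3.1]
width: 0.0484
grip_force: 48.9
```

Call:
play_rows([
  [0, 0, -0.2, 0],
  [0, 0, -0.1, 0],
  [0, 0, 0, 0],
])

```text
time: 15.07
ee_pos: [0.453, -0.1158, 0.0906]
ee_rot: [2.518, 1.877, 0.002]
wrist_force: [-6.0, 4.8, 16.0]
width: 0.0486
grip_force: 50.3
```

Call:
play_rows([
  [-0.1, -0.4, 0, 0],
  [-0.1, -0.5, 0, 0],
  [0, 0, 0, 0],
])

```text
time: 15.32
ee_pos: [0.4521, -0.1254, 0.0912]
ee_rot: [2.517, 1.875, 0.005]
wrist_force: [-3.5, 4.7, 16.0]
width: 0.0482
grip_force: 51.2
```

```bash
python3 -c "
from look import *
s=ctrl.state();print({k:np.round(s[k],3) for k in ('time','ee_pos','wrist_force','wrist_torque','width','grip_force')})"
```

```text
{'time': np.float64(15.317), 'ee_pos': array([ 0.452, -0.125,  0.091]), 'wrist_force': array([-3.498,  4.721, 16.02 ]), 'wrist_torque': array([ 1.333,  0.808, -0.031]), 'width': np.float64(0.048), 'grip_force': np.float64(51.188)}
```

Call:
play_rows([
  [-0.1, -0.4, -0.1, 0],
  [-0.1, -0.5, 0, 0],
  [0, 0, 0, 0],
])

```text
time: 15.57
ee_pos: [0.4509, -0.1352, 0.091]
ee_rot: [2.515, 1.875, 0.006]
wrist_force: [-2.9, 3.5, 19.2]
width: 0.0484
grip_force: 49.4
```

```bash
python3 -c "
from look import *
s=ctrl.state();print({k:np.round(s[k],3) for k in ('time','ee_pos','wrist_force','wrist_torque','width','grip_force')})
o=look(['scene','top'],['column_a'])
c=o['scene'];w=ctrl.read_camera('wrist')
cv2.imwrite('pics/dn2.png',np.hstack([cv2.resize(c['image'][180:330,270:470],(400,300)),cv2.resize(w['image'],(400,300))])[...,::-1])"
```

```text
{'time': np.float64(15.567), 'ee_pos': array([ 0.451, -0.135,  0.091]), 'wrist_force': array([-2.93 ,  3.456, 19.164]), 'wrist_torque': array([1.129, 0.64 , 0.199]), 'width': np.float64(0.048), 'grip_force': np.float64(49.392)}
scene column_a [([0.4527, -0.1217, 0.0794], 0.91)]
top column_a [([0.6457, 0.4329, 0.0275], 0.97), ([0.455, -0.1284, 0.0807], 0.83)]
```

View pics/dn2.png

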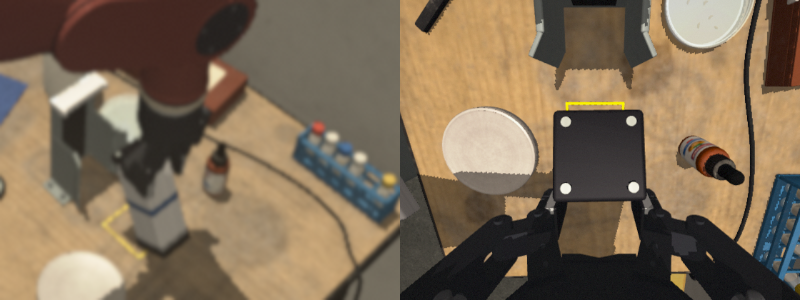

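Call:
play_rows([
  [0, 0, 0.2, 0],
  [0, 0, 0, 0],
])

```text
time: 15.98
ee_pos: [0.4501, -0.1346, 0.0911]
ee_rot: [2.516, 1.875, 0.004]
wrist_force: [0.2, 1.9, 10.0]
width: 0.0488
grip_force: 47.3
```

Call:
play_rows([
  [0, 0, 0, 0],
  [0, 0, 0, 0],
  [0, 0, 0, 0],
  [0, 0, 0, 0],
  [0, 0, 0, 0],
  [0, 0, 0, 0],
  [0, 0, 0, 0],
  [0, 0, 0, 0],
], hand=1)

```text
time: 16.65
ee_pos: [0.4479, -0.134, 0.0888]
ee_rot: [-2.519, -1.877, 0.0]
wrist_force: [0.1, -0.8, 0.2]
width: 0.0854
grip_force: 0.0
```

```bash
cat > chk.py <<'E'
from look import *
s=ctrl.state();print({k:np.round(s[k],3) for k in ('time','ee_pos','wrist_force','wrist_torque','width','grip_force')})
O=np.array([.4535,-.113]);a=np.radians(73.4);M=np.array([[np.cos(a),np.sin(a)],[-np.sin(a),np.cos(a)]])
print('tool in dock',M@(s['ee_pos'][:2]-O))
for n in('scene','top','wrist'):
    c=ctrl.read_camera(n)
    for m in ctrl.mark_of('column_a',n)[:3]:
        p=np.array(m['centre'])
        if p[1]<.15: print(n,p,'dock',M@(p[:2]-O),m['conf'])
E
python3 chk.py
```

```text
{'time': np.float64(16.65), 'ee_pos': array([ 0.448, -0.134,  0.089]), 'wrist_force': array([ 0.108, -0.763,  0.182]), 'wrist_torque': array([-0.068, -0.019, -0.017]), 'width': np.float64(0.085), 'grip_force': np.float64(0.0)}
tool in dock [-0.0217 -0.0007]
scene [ 0.4429 -0.156   0.0754] dock [-0.0442 -0.0021] 0.84
scene [ 0.4831 -0.012   0.0745] dock [0.1052 0.0005] 0.19
top [ 0.4389 -0.1599  0.0755] dock [-0.0491  0.0006] 0.51
wrist [ 0.4419 -0.1595  0.0732] dock [-0.0479 -0.0022] 0.96
```

Call:
play_rows([
  [0, 0, 0, 0],
  [0, 0, 0.9, 0],
  [0, 0, 0.9, 0],
  [-0.4, -1.3, 0, 0],
  [-0.4, -1.3, 0, 0],
  [-0.3, -1.2, 0, 0],
  [0, 0, 0, 0],
  [0, 0, 0, 0],
])

```text
time: 17.62
ee_pos: [0.4374, -0.1725, 0.1079]
ee_rot: [2.519, 1.875, 0.001]
wrist_force: [1.0, 0.2, -0.8]
width: 0.0853
grip_force: 0.0
```

```bash
python3 chk.py; python3 -c "
from look import *
w=ctrl.read_camera('wrist');c=ctrl.read_camera('scene')
cv2.imwrite('pics/st.png',np.hstack([cv2.resize(c['image'][180:330,270:470],(400,300)),cv2.resize(w['image'],(400,300))])[...,::-1])"
```

```text
{'time': np.float64(17.617), 'ee_pos': array([ 0.437, -0.172,  0.108]), 'wrist_force': array([ 1.047,  0.156, -0.808]), 'wrist_torque': array([ 0.106, -0.065,  0.004]), 'width': np.float64(0.085), 'grip_force': np.float64(0.0)}
tool in dock [-0.0616 -0.0016]
scene [ 0.4425 -0.1538  0.0765] dock [-0.0422 -0.0011] 0.87
top [ 0.4417 -0.1577  0.0784] dock [-0.0462 -0.0015] 0.73
wrist [ 0.4426 -0.1586  0.0713] dock [-0.0468 -0.0026] 0.89
```

View pics/st.png

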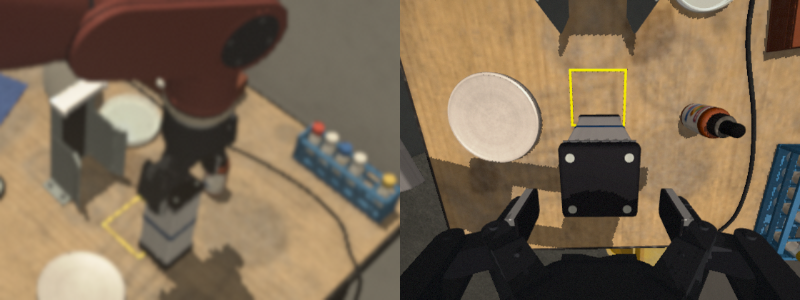

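Call:
play_rows([
  [0, 0, 0, 0],
  [0, 0, 0, 0],
  [0, 0, 0, 0],
  [0, 0, 0, 0],
  [0, 0, 0, 0],
  [0, 0, 0, 0],
  [0, 0, 0, 0],
], hand=0, grip_force=25)

```text
time: 18.6
ee_pos: [0.4372, -0.1721, 0.1071]
ee_rot: [2.519, 1.877, 0.0]
wrist_force: [1.1, 0.6, 1.3]
width: 0.0532
grip_force: 28.3
```

Call:
play_rows([
  [0.3, 1, 0, 0],
  [0.3, 1, 0, 0],
  [0.2, 1, 0, 0],
  [0.3, 1, 0, 0],
  [0.3, 1, 0, 0],
  [0.2, 1, 0, 0],
  [0.3, 0.9, 0, 0],
  [0, 0, 0, 0],
])

```text
time: 19.27
ee_pos: [0.4564, -0.1018, 0.1071]
ee_rot: [2.518, 1.879, 0.001]
wrist_force: [0.8, -0.6, 5.0]
width: 0.0532
grip_force: 30.9
```

```bash
python3 chk.py
```

```text
{'time': np.float64(19.267), 'ee_pos': array([ 0.456, -0.102,  0.107]), 'wrist_force': array([ 0.824, -0.602,  5.022]), 'wrist_torque': array([-0.232,  0.09 ,  0.018]), 'width': np.float64(0.053), 'grip_force': np.float64(30.871)}
tool in dock [0.0115 0.0004]
scene [ 0.4495 -0.119   0.0779] dock [-0.0069  0.0021] 0.77
top [ 0.4501 -0.1219  0.0792] dock [-0.0095  0.0007] 0.75
wrist [ 0.4496 -0.125   0.0754] dock [-0.0126  0.0003] 0.93
```

```bash
cat > fit.py <<'E'
from look import *
from scipy.optimize import minimize
O=np.array([.4535,-.113]);a=np.radians(73.4)
D=R.from_euler('z',a).as_matrix()
V=np.array([[i,j,k] for i in(-.027,.027) for j in(-.027,.027) for k in(-.075,.075)])
def box(p): # xd,yd of middle, tilt (top toward +xd), yaw
    r=R.from_euler('zy',[p[3],p[2]]).as_matrix()
    W=V@r.T; W[:,2]-=W[:,2].min(); W[:,:2]+=p[:2]
    return W@D.T+np.r_[O,0]
cams={}
for n in('wrist','top','scene'):
    c=ctrl.read_camera(n)
    near=[m for m in ctrl.regions_of('column_a',n) ]
    best=None
    for m in near:
        cy,cx=np.argwhere(m['region']).mean(0)
        w=onz(c,cx,cy,.1)
        if w[1]<.1 and (best is None or m['conf']>best['conf']): best=m
    if best is not None: cams[n]=(c,best['region']); print(n,best['conf'],best['region'].sum())
def cost(p,names):
    t=0
    for n in names:
        c,g=cams[n];im=np.zeros(g.shape,np.uint8)
        h=cv2.convexHull(np.array([pix(c,v) for v in box(p)],np.float32));cv2.fillConvexPoly(im,np.round(h*16).astype(np.int32),1,shift=4)
        im=im>0;t+=1-(im&g).sum()/(im|g).sum()
    return t
if __name__=="__main__":
    s=ctrl.state();t=(D.T@np.r_[s['ee_pos'][:2]-O,0]);print('tool dock',t[:2])
    for names in [['wrist'],list(cams)]:
        if not all(n in cams for n in names): continue
        rs=[minimize(cost,[x,0,th,0],args=(names,),method='Nelder-Mead',options=dict(initial_simplex=np.array([[x,0,th,0]]+[list(np.array([x,0,th,0])+e) for e in np.diag([.01,.006,.15,.1])]))) for x in(t[0]-.02,t[0]+.015) for th in(0.2,-.05)]
        r=min(rs,key=lambda r:r.fun);print(names,r.x,r.fun,'mid z',box(r.x)[:,2].mean())
E
python3 fit.py
```

```text
top 0.52 163
tool dock [0.0104 0.0003]
['top'] [-0.0255  0.0067  0.1663  0.1607] 0.7860892388451444 mid z 0.07909152437097394
```

```bash
python3 fit.py
python3 - <<'E'
from fit import *
c=ctrl.read_camera('wrist');im=c['image'].max(2)
def dk(z,p): return (D.T@(onz(c,*p,z)-np.r_[O,0]))[:2]
# screws: bright blobs inside the dark cap
s=ctrl.state()['ee_pos']
P0=pix(c,np.r_[s[:2]+D[:2,0]*.0,.15]);P1=pix(c,np.r_[s[:2]-D[:2,0]*.03,.15]);print('pix tool',P0,P1)
roi=(im>110).astype(np.uint8);n,l,st,ce=cv2.connectedComponentsWithStats(roi)
for i in range(1,n):
    if 25<st[i,4]<400 and 120<ce[i][1]<420 and 180<ce[i][0]<400: print(ce[i].round(0),st[i,4],'dock@.15',dk(.15,ce[i]).round(4))
E
```

```text
wrist 0.9 11559
top 0.74 199
scene 0.91 1282
tool dock [0.0103 0.0003]
['wrist'] [-0.0188 -0.0002  0.5231  0.0057] 0.015904232578024757 mid z 0.07853531155130943
['wrist', 'top', 'scene'] [-0.0121  0.0002  0.4426 -0.0265] 1.119058970431373 mid z 0.07963932797189881
wrist 0.72 11509
top 0.45 186
scene 0.61 1292
pix tool [277.8052 281.1944] [277.8951 331.2144]
[240. 223.] 130 dock@.15 [0.0412 0.0177]
[316. 223.] 127 dock@.15 [ 0.0412 -0.0178]
[209. 277.] 272 dock@.15 [0.0127 0.0341]
[351. 295.] 40 dock@.15 [ 0.0022 -0.0367]
[239. 301.] 102 dock@.15 [-0.0012  0.0201]
[318. 301.] 105 dock@.15 [-0.0013 -0.02  ]
[225. 320.] 98 dock@.15 [-0.0124  0.0278]
[391. 397.] 172 dock@.15 [-0.0657 -0.065 ]
```

Call:
play_rows([
  [-0.3, -1, 0, 0],
  [-0.3, -1, 0, 0],
  [-0.2, -1, 0, 0],
  [-0.3, -1, 0, 0],
  [-0.3, -1, 0, 0],
  [-0.2, -1, 0, 0],
  [-0.3, -0.9, 0, 0],
  [0, 0, 0, 0],
])

```text
time: 21.18
ee_pos: [0.4356, -0.1731, 0.1059]
ee_rot: [-2.519, -1.875, 0.002]
wrist_force: [-0.9, 0.2, -1.9]
width: 0.053
grip_force: 31.2
```

```bash
python3 fit.py;python3 chk.py
```

```text
wrist 0.88 14183
top 0.73 237
scene 0.61 990
tool dock [-0.0608 -0.0006]
['wrist'] [-0.0552 -0.0009  0.0863 -0.0033] 0.0654495122594253 mid z 0.07705579128819945
['wrist', 'top', 'scene'] [-0.0554 -0.0004  0.0937 -0.0238] 1.1455941687953182 mid z 0.07725753499608881
{'time': np.float64(21.483), 'ee_pos': array([ 0.437, -0.171,  0.106]), 'wrist_force': array([-0.168,  0.193, -4.501]), 'wrist_torque': array([-0.039,  0.065, -0.031]), 'width': np.float64(0.053), 'grip_force': np.float64(30.803)}
tool in dock [-0.0608 -0.0006]
scene [ 0.4385 -0.1611  0.0772] dock [-0.0504  0.0006] 0.75
top [ 0.4377 -0.1647  0.0794] dock [-0.0541  0.0004] 0.69
wrist [ 0.4383 -0.1644  0.0757] dock [-0.0536 -0.0001] 0.56
```

Call:
play_rows([
  [0, 0, 0, 0],
  [0, 0, 0, 0],
  [0, 0, 0, 0],
  [0, 0, 0, 0],
  [0, 0, 0, 0],
  [0, 0, 0, 0],
  [-0.1, -0.4, -0.4, 0],
  [0, 0, 0, 0],
  [0, 0, 0, 0],
], hand=1)

```text
time: 22.53
ee_pos: [0.4356, -0.1761, 0.1025]
ee_rot: [-2.519, -1.877, 0.0]
wrist_force: [-0.5, 0.1, -0.2]
width: 0.0856
grip_force: 0.0
```

```bash
python3 fit.py;python3 chk.py
```

```text
wrist 0.58 15165
top 0.71 276
tool dock [-0.0654 -0.0013]
['wrist'] [-0.0598 -0.0014  0.0197 -0.0028] 0.07688093498904314 mid z 0.07551965081866
['wrist', 'top'] [-0.0597 -0.0017  0.0266  0.0148] 0.784366679785852 mid z 0.07570124607551862
{'time': np.float64(22.833), 'ee_pos': array([ 0.436, -0.176,  0.103]), 'wrist_force': array([-0.512,  0.745, -0.266]), 'wrist_torque': array([-0.001,  0.03 , -0.024]), 'width': np.float64(0.085), 'grip_force': np.float64(0.0)}
tool in dock [-0.0654 -0.0013]
scene [ 0.4367 -0.1659  0.0741] dock [-0.0555  0.001 ] 0.91
top [ 0.4361 -0.1694  0.0773] dock [-0.059   0.0006] 0.71
```

Call:
play_rows([
  [0, 0, 0, 0],
  [0, 0, 0, 0],
  [0, 0, 0, 0],
  [0, 0, 0, 0],
  [0, 0, 0, 0],
  [0, 0, 0, 0],
  [0, 0, 0, 0],
], hand=0, grip_force=110)

```text
time: 23.72
ee_pos: [0.4365, -0.1767, 0.1037]
ee_rot: [2.518, 1.876, 0.0]
wrist_force: [-1.1, -1.2, 5.7]
width: 0.0514
grip_force: 116.3
```

Call:
play_rows([
  [0.1, 0.5, 0, 0],
  [0.2, 0.5, 0, 0],
  [0.1, 0.5, 0, 0],
  [0.2, 0.5, 0, 0],
  [0, 0, 0, 0],
])

```text
time: 24.13
ee_pos: [0.4434, -0.1586, 0.106]
ee_rot: [2.513, 1.875, -0.002]
wrist_force: [-5.4, -5.8, 16.4]
width: 0.0513
grip_force: 118.1
```

```bash
python3 fit.py;python3 chk.py
```

```text
wrist 0.98 13918
scene 0.98 1106
tool dock [-0.047  -0.0033]
['wrist'] [-0.0508 -0.004   0.1348 -0.0043] 0.0726689820999199 mid z 0.07796301585586239
['wrist', 'scene'] [-0.0502 -0.0035  0.0994 -0.0126] 0.35447743338771076 mid z 0.07734183357624733
{'time': np.float64(24.433), 'ee_pos': array([ 0.443, -0.159,  0.106]), 'wrist_force': array([-4.826, -5.539, 17.388]), 'wrist_torque': array([-1.571,  1.27 , -0.04 ]), 'width': np.float64(0.052), 'grip_force': np.float64(118.073)}
tool in dock [-0.047  -0.0033]
scene [ 0.4423 -0.1586  0.0794] dock [-0.0469 -0.0023] 0.97
top [ 0.4416 -0.162   0.0801] dock [-0.0504 -0.0026] 0.43
wrist [ 0.4393 -0.1625  0.0745] dock [-0.0515 -0.0005] 0.87
```

Call:
play_rows([
  [-0.2, -0.5, 0, 0],
  [-0.1, -0.5, 0, 0],
  [-0.2, -0.5, 0, 0],
  [-0.1, -0.5, 0, 0],
  [0, 0, 0, 0],
])

```text
time: 25.15
ee_pos: [0.4372, -0.1761, 0.1038]
ee_rot: [2.519, 1.875, 0.005]
wrist_force: [2.7, 3.3, 6.7]
width: 0.0517
grip_force: 116.8
```

Call:
play_rows([
  [0, 0, 0, 0],
  [0, 0, 0, 0],
  [0, 0, 0, 0],
  [-0.1, 0.1, -0.2, 0],
  [0, 0, 0, 0],
], hand=1)

```text
time: 25.57
ee_pos: [0.4342, -0.1746, 0.1001]
ee_rot: [-2.518, -1.877, 0.001]
wrist_force: [-1.1, -0.9, 0.8]
width: 0.0855
grip_force: 0.0
```

Call:
play_rows([
  [0, 0, 0, 0],
  [0, 0, 0, 0],
  [0, 0, 0, 0],
  [0, 0, 0, 0],
  [0, 0, 0, 0],
  [0, 0, 0, 0],
  [0, 0, 0, 0],
], hand=0)

```text
time: 26.15
ee_pos: [0.4358, -0.1755, 0.1017]
ee_rot: [2.517, 1.876, 0.001]
wrist_force: [1.2, -0.6, 5.4]
width: 0.0518
grip_force: 116.0
```

Call:
play_rows([
  [0, 0, 0.1, 0],
  [0, 0, 0, 0],
  [0, 0, 0, 0],
])

```text
time: 26.4
ee_pos: [0.4348, -0.1749, 0.1017]
ee_rot: [-2.519, -1.877, 0.0]
wrist_force: [1.3, -1.0, 1.2]
width: 0.0516
grip_force: 115.7
```

```bash
python3 fit.py;python3 chk.py
```

```text
wrist 0.96 15486
top 0.59 194
scene 0.81 945
tool dock [-0.0647  0.0002]
['wrist'] [-0.064  -0.0003  0.0135 -0.0017] 0.0727033177626063 mid z 0.07535820256344328
['wrist', 'top', 'scene'] [-0.064  -0.0007  0.0047  0.0551] 1.2211299571969674 mid z 0.07513204364408863
{'time': np.float64(26.7), 'ee_pos': array([ 0.435, -0.175,  0.102]), 'wrist_force': array([ 1.703, -1.398, -0.47 ]), 'wrist_torque': array([-0.189, -0.277, -0.017]), 'width': np.float64(0.051), 'grip_force': np.float64(115.734)}
tool in dock [-0.0647  0.0002]
scene [ 0.4343 -0.1712  0.0786] dock [-0.0613  0.0018] 0.86
top [ 0.434  -0.1763  0.0771] dock [-0.0662  0.0006] 0.5
wrist [ 0.4364 -0.1747  0.0721] dock [-0.064  -0.0012] 0.56
```

Call:
play_rows([
  [0, 0, 0.06, 0],
  [0, 0, 0, 0],
  [0.1, 0.5, 0, 0],
  [0.2, 0.5, 0, 0],
  [0.1, 0.5, 0, 0],
  [0, 0, 0, 0],
])

```text
time: 27.5
ee_pos: [0.4387, -0.1584, 0.1019]
ee_rot: [-2.517, -1.877, -0.0]
wrist_force: [-0.3, -0.5, -6.6]
width: 0.0515
grip_force: 115.3
```

```bash
python3 fit.py|tail -2;python3 chk.py
```

```text
['wrist'] [-0.0464  0.0015  0.0206 -0.0051] 0.08566959451329559 mid z 0.07554245825884705
['wrist', 'top', 'scene'] [-0.0475  0.0003  0.0001  0.0578] 1.237269199950529 mid z 0.07500363540735533
{'time': np.float64(27.8), 'ee_pos': array([ 0.439, -0.16 ,  0.103]), 'wrist_force': array([ 0.292, -0.541, -5.854]), 'wrist_torque': array([-0.065,  0.   , -0.029]), 'width': np.float64(0.052), 'grip_force': np.float64(115.347)}
tool in dock [-0.0493  0.0005]
scene [ 0.4398 -0.1548  0.0756] dock [-0.044   0.0012] 0.97
top [ 0.4406 -0.1607  0.0787] dock [-0.0494 -0.0013] 0.54
wrist [ 0.4389 -0.1604  0.0732] dock [-0.0496  0.0004] 0.66
```

Call:
play_rows([
  [0, 0, -0.04, 0],
  [0.3, 1, 0, 0],
  [0.3, 1, 0, 0],
  [0.3, 1, 0, 0],
  [0.3, 1, 0, 0],
  [0.3, 1, 0, 0],
  [0.3, 1, 0, 0],
  [0.3, 1, 0, 0],
  [0.1, 0.5, 0, 0],
  [0, 0, 0, 0],
])

```text
time: 28.93
ee_pos: [0.4612, -0.0836, 0.102]
ee_rot: [-2.517, -1.879, -0.0]
wrist_force: [-0.2, 1.0, -5.5]
width: 0.052
grip_force: 115.4
```

```bash
python3 fit.py|tail -2;python3 chk.py
```

```text
['wrist'] [ 0.0308  0.0004  0.0111 -0.0027] 0.08139115809706876 mid z 0.07529640906690929
['wrist', 'scene'] [ 0.0309  0.0006 -0.0013  0.0621] 0.3830205724801333 mid z 0.07503663554777734
{'time': np.float64(29.233), 'ee_pos': array([ 0.461, -0.085,  0.102]), 'wrist_force': array([ 0.295, -0.66 , -4.681]), 'wrist_torque': array([-0.062,  0.023, -0.003]), 'width': np.float64(0.052), 'grip_force': np.float64(115.385)}
tool in dock [0.0285 0.0007]
scene [ 0.4614 -0.0845  0.075 ] dock [0.0296 0.0006] 0.69
wrist [ 0.4623 -0.0853  0.072 ] dock [ 0.0291 -0.0005] 0.55
```

Call:
play_rows([
  [0, 0, -0.06, 0],
  [0, 0, 0, 0],
])

```text
time: 29.7
ee_pos: [0.4611, -0.0851, 0.1017]
ee_rot: [2.519, 1.877, 0.0]
wrist_force: [-0.8, 1.2, -3.4]
width: 0.0517
grip_force: 115.6
```

Call:
play_rows([
  [0, 0, 0, 0],
  [0, 0, 0, 0],
  [0, 0, 0, 0],
  [0, 0, 0, 0],
  [-0.3, -1.1, 0.25, 0],
  [0, 0, 0, 0],
  [0, 0, 0, 0],
], hand=1)

```text
time: 30.28
ee_pos: [0.4582, -0.0968, 0.1044]
ee_rot: [2.519, 1.876, 0.001]
wrist_force: [0.4, -0.3, -0.7]
width: 0.0853
grip_force: 0.0
```

Call:
play_rows([
  [0, 0, 0, 0],
  [0, 0, 0, 0],
  [0, 0, 0, 0],
  [0, 0, 0, 0],
  [0, 0, 0, 0],
  [0, 0, 0, 0],
  [0, 0, 0, 0],
], hand=0)

```text
time: 30.87
ee_pos: [0.4588, -0.0963, 0.1048]
ee_rot: [2.517, 1.877, 0.001]
wrist_force: [1.6, -1.3, 6.8]
width: 0.0511
grip_force: 115.9
```

Call:
play_rows([
  [0, 0, 0.12, 0],
  [0, 0, 0, 0],
  [0, 0, 0, 0],
])

```text
time: 31.12
ee_pos: [0.4576, -0.0959, 0.1048]
ee_rot: [-2.518, -1.877, 0.001]
wrist_force: [-0.2, -1.5, 0.5]
width: 0.0514
grip_force: 115.6
```

```bash
python3 fit.py|tail -2;python3 chk.py
```

```text
['wrist'] [0.0293 0.0006 0.0034 0.001 ] 0.07713550492688137 mid z 0.07509134540622983
['wrist', 'top', 'scene'] [0.0295 0.0001 0.0133 0.0189] 1.296938965997706 mid z 0.07535985535380052
{'time': np.float64(31.417), 'ee_pos': array([ 0.458, -0.096,  0.105]), 'wrist_force': array([-0.055, -0.48 , -1.131]), 'wrist_torque': array([-0.086,  0.029, -0.045]), 'width': np.float64(0.051), 'grip_force': np.float64(115.467)}
tool in dock [0.0176 0.001 ]
scene [ 0.4595 -0.0844  0.0745] dock [0.0291 0.0024] 0.68
scene [ 0.454  -0.1137  0.0021] dock [-0.0005 -0.0007] 0.36
top [ 0.4584 -0.0872  0.076 ] dock [0.0261 0.0027] 0.47
wrist [ 0.4624 -0.087   0.0714] dock [ 0.0275 -0.0011] 0.74
```

Call:
play_rows([
  [0, 0, 0.05, 0],
  [0.3, 1, 0, 0],
  [0.3, 1, 0, 0],
  [0.3, 1, 0, 0],
  [0, 0, 0, 0],
])

```text
time: 32.13
ee_pos: [0.467, -0.0637, 0.1052]
ee_rot: [-2.516, -1.878, -0.001]
wrist_force: [0.5, -0.6, -5.6]
width: 0.0514
grip_force: 115.4
```

Call:
play_rows([
  [0.3, 1, 0, 0],
  [0.3, 1, 0, 0],
  [0, 0, 0, 0],
])

```text
time: 32.38
ee_pos: [0.4732, -0.044, 0.1054]
ee_rot: [-2.517, -1.878, -0.001]
wrist_force: [-0.4, -0.4, -5.6]
width: 0.0514
grip_force: 115.4
```

```bash
python3 fit.py|tail -2;python3 chk.py
```

```text
['wrist'] [ 0.0359  0.0002  0.6335 -0.0111] 0.14053202660133002 mid z 0.07660767350293556
['wrist', 'scene'] [0.0711 0.0005 0.2469 0.0107] 0.6714106850031888 mid z 0.07939436106441407
{'time': np.float64(32.683), 'ee_pos': array([ 0.473, -0.046,  0.105]), 'wrist_force': array([ 1.469, -0.484, -6.171]), 'wrist_torque': array([-0.088,  0.021, -0.002]), 'width': np.float64(0.051), 'grip_force': np.float64(115.437)}
tool in dock [0.0695 0.0006]
scene [ 0.4762 -0.0313  0.0766] dock [0.0848 0.0016] 0.74
top [ 0.48   -0.0133  0.0757] dock [0.1031 0.0031] 0.5
wrist [ 0.4777 -0.0323  0.07  ] dock [ 0.0843 -0.0001] 0.88
```

Call:
play_rows([
  [0, 0, -0.04, 0],
  [0.3, 1, 0, 0],
  [0.2, 0.6, 0, 0],
  [0, 0, 0, 0],
])

```text
time: 33.32
ee_pos: [0.4784, -0.0287, 0.1054]
ee_rot: [-2.518, -1.878, -0.002]
wrist_force: [-1.2, -0.3, -5.1]
width: 0.0514
grip_force: 115.5
```

Call:
play_rows([
  [0.1, 0.4, 0, 0],
  [0.1, 0.2, 0, 0],
  [0, 0, 0, 0],
])

```text
time: 33.57
ee_pos: [0.4799, -0.0235, 0.105]
ee_rot: [-2.518, -1.878, 0.0]
wrist_force: [0.0, -0.3, -6.1]
width: 0.0514
grip_force: 115.5
```

```bash
python3 chk.py
```

```text
{'time': np.float64(33.567), 'ee_pos': array([ 0.48 , -0.023,  0.105]), 'wrist_force': array([ 0.04 , -0.343, -6.124]), 'wrist_torque': array([-0.093,  0.064, -0.028]), 'width': np.float64(0.051), 'grip_force': np.float64(115.542)}
tool in dock [0.0933 0.0003]
scene [ 0.4817 -0.0093  0.0741] dock [0.1074 0.0026] 0.62
```

Call:
play_rows([
  [0.1, 0.3, -0.04, 0],
  [0, 0, 0, 0],
])

```text
time: 34.03
ee_pos: [0.481, -0.0212, 0.1049]
ee_rot: [2.519, 1.877, -0.001]
wrist_force: [0.8, -1.4, -5.7]
width: 0.0512
grip_force: 116.0
```

Call:
play_rows([
  [0.1, 0.2, 0, 0],
  [0, 0, 0, 0],
])

```text
time: 34.2
ee_pos: [0.481, -0.0212, 0.1049]
ee_rot: [2.517, 1.876, -0.007]
wrist_force: [-6.2, -10.6, -3.1]
width: 0.0511
grip_force: 116.2
```

Call:
play_rows([
  [-0.05, -0.15, -0.06, 0],
  [0, 0, 0, 0],
])

```text
time: 34.37
ee_pos: [0.4813, -0.0212, 0.1048]
ee_rot: [2.519, 1.877, -0.002]
wrist_force: [-3.1, -4.1, 0.8]
width: 0.0512
grip_force: 116.6
```

Call:
play_rows([
  [0, 0, 0, 0],
  [0, 0, 0, 0],
  [0, 0, 0, 0],
  [0, 0, 0, 0],
  [0, 0, 0, 0],
  [0, 0, 1, 0],
  [0, 0, 2, 0],
  [0, 0, 3, 0],
  [0, 0, 3, 0],
  [-0.6, -2, 3, 0],
  [-0.9, -3, 0, 0],
  [-0.9, -3, 0, 0],
  [-0.9, -3, 0, 0],
  [0, 0, 0, 0],
], hand=1)

```text
time: 35.53
ee_pos: [0.4476, -0.1347, 0.2256]
ee_rot: [2.52, 1.871, -0.002]
wrist_force: [0.2, -0.5, 0.6]
width: 0.0853
grip_force: 0.0
```

```bash
python3 fit.py; python3 chk.py; python3 -c "
from look import *
look(['scene','top','wrist'],['dropper','wash_bottle','dish','dock_home'])"
```

```text
wrist 0.79 4702
top 0.75 372
scene 0.88 904
tool dock [-0.0172 -0.0002]
['wrist'] [-0.0372  0.      0.2     0.    ] 1.0 mid z 0.07886906526955978
['wrist', 'top', 'scene'] [ 0.1007 -0.0001 -0.052  -0.301 ] 1.085564163604091 mid z 0.07665364322360088
{'time': np.float64(35.833), 'ee_pos': array([ 0.449, -0.129,  0.224]), 'wrist_force': array([ 0.166,  0.815, -0.235]), 'wrist_torque': array([-0.013, -0.039,  0.004]), 'width': np.float64(0.085), 'grip_force': np.float64(0.0)}
tool in dock [-0.0172 -0.0002]
scene [ 0.4843 -0.0093  0.0773] dock [0.1082 0.0001] 0.84
top [ 0.4827 -0.0115  0.0781] dock [0.1056 0.001 ] 0.78
wrist [ 0.4846 -0.0101  0.0704] dock [ 0.1075 -0.0004] 0.91
scene dropper [([0.5632, -0.1704, -0.0017], 0.82)]
scene wash_bottle [([0.6224, 0.1045, 0.0], 0.81)]
scene dish [([0.608, -0.0163, 0.0006], 0.69), ([0.5022, 0.2444, 0.0015], 0.26)]
scene dock_home [([0.4864, -0.0117, 0.0736], 0.55), ([0.5666, -0.1715, -0.0044], 0.48)]
top dropper [([0.5662, -0.1688, -0.0006], 0.68), ([0.4943, 0.0114, 0.166], 0.34)]
top wash_bottle [([0.5632, -0.1673, -0.0015], 0.72), ([0.6227, 0.1079, -0.0011], 0.57)]
top dish [([0.6066, -0.0158, -0.0055], 0.73)]
top dock_home [([0.4784, -0.0105, 0.0752], 0.94)]
wrist dropper [([0.5639, -0.1668, 0.0006], 0.96)]
wrist wash_bottle []
wrist dish [([0.602, -0.0103, -0.0018], 0.77)]
wrist dock_home []
```

```bash
python3 -c "
from workcell import ctrl
print(ctrl.sign_off())"
```

```text
the job is handed in; nothing more can be done
None
```

I handed the job in with the blue-mat column standing on its heavy end in the dock, about 107 mm along the dock's x (back stop 108 mm). It was let go standing in front of the mark, then slid in gripped with most of its weight carried, at times possibly just clear of the bench (1 mm or less). The bottles and the dish show no movement, and nothing touched the spare column. The verdict came back empty, so I don't know how it was judged.

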